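Nest the open parts jar and screw its captive cap tight

ROBOT

A 6-joint arm with a two-finger parallel gripper is mounted at the origin on the work surface. World frame = base frame: x ahead of the robot, y to its left, z up, the work surface at z = 0. Lengths are in m, angles in degrees, forces in N, time in s.
With the tool pointing down it reaches from about 0.3 to 0.85 m from the base axis. Payload 4.2 kg.
Tool frame: the origin (TCP) lies at the very end of the fingers, on their centre line; the grasp point (between the pads) lies 19 mm behind it (robot.grip_point_offset is the z of the grasp point in the tool frame, in m); z points along the fingers, y is the line along which they close (so a half turn about z gives the same grasp; the last joint's range is limited). The gripper opens to 91 mm and grips with 3 to 60 N. Pads are 32 mm wide; open, the fingers measure 118 mm over their backs; the gripper's body (76 mm by 178 mm) begins 60 mm behind the grasp point.
Start: joints at [-77.235, 18.312, 89.639, -0, 72.044, -1.146], TCP at [0.138, -0.558, 0.176] pointing down, gripper open.
Joint ranges: [-177.97, 177.97], [-48.28, 115.42], [12.27, 149.76], [-77.06, 257.06], [2.81, 150.46], [-146.56, 146.56]. Speed limits (degrees/s): [147.25, 147.25, 180, 180, 180, 180].

INTERFACE

Orientations are given as a 3x3 rotation matrix whose columns are the frame's x, y, z axes.
In Python, from rig import robot, vision, order gives the robot as it stands.
- The arm moves only by the tool play_rows, never from a script. Its argument "moves" is a list that holds one entry, the list of rows, each a list of 4 numbers: the shift along the tool's x, y, z each as a share of 0.1 m, from -1 to 1, then the turn about the tool's z as a share of 0.5 rad, from -1 to 1. In form: [[[x, y, z, turn], ...]]. A call has 1 to 12 rows; each row is the pose to reach, as a shift and turn from the pose commanded when the call began, along the tool's axes at that moment; what a row does not reach only later rows make up. A row lasts 1/10 s, in which the tool goes at most 50 mm and 8.59 degrees, less where a joint would pass 70% of its speed; a pose out of reach is approached as far as the arm can. A call with a number of a shift or a turn outside -1 to 1 is refused whole. A call with a gripper value outside its range is refused whole. "grip" is the closure, from 0 (fully open) to 1 (shut), set as the call begins (left out, the last holds). The fingers move at their own pace and stop on an object; "newtons" is the grip in N (left out, the last holds). Time passes only in rows, so rows that repeat a pose let the fingers close. It gives the time, the measured TCP pose, the force, the opening and the grip force at its end, in the units of the state.
- robot.sense(): the state, without advancing time (a new reading comes with each control period).
- vision.camera(name): name is "scene" or "side" or "wrist"; returns (picture, depth): 480x640x3 uint8, red, green, blue; 480x640 float32, m along the optical axis (not along the pixel's ray), 0 where there is no reading.
- vision.camera_params(name): a dict with "intrinsics" (3x3 intrinsics, pixels), "k1" (the pictures are not rectified: a ray, as slopes to the right and down, at radius r is drawn at 1 + k1 r^2 times it, then the intrinsics apply), "origin" and "orientation" of the camera in the world. Camera axes: x right, y down, z forward; pixel columns grow to the right and rows downward; lengths in m; the calibration is good to about 2 mm. A picture is of the moment at which its call begins: read the wrist's pose just before it. camera_params takes no time and is no camera call; for the wrist camera it gives the pose at the moment of the call.
- order.sign_off(): hands the job in; it is judged then, once.
The state is a dict: "clock": time; "q": joint angles; "qvel": joint speeds; "joint_efforts": joint torques, N m; "tool_pos": TCP position; "eef_rot": TCP orientation; "wrist_force": force on the tool from outside, world axes, zero at the start; "torque": the same for the moment, N m; "finger_gap": opening from 0.0 (shut) to 1.0 (fully open); "gripper_force": force on a finger pad.
Only numpy, scipy, OpenCV 4.12 (cv2) and the standard library are available. Lean on these libraries where they do the work, as an engineer would, in place of code of your own. Each camera call takes 0.05 s, during which the arm holds its last target. There are 200 camera calls.

TASK

The square blue parts jar was left open on the bench with its hinged cap hanging out. Stand it fully down in the blue nest (not the orange one) and let go of it with the cap still open; then swing the cap over until it lies flat on the mouth, and only then screw it clockwise to its stop. Keep the jar upright and leave everything else on the bench where it is.

Things in the scene. Friction and masses are not known exactly. Their poses are not given: they have to be found in the camera images.
- jar: square blue jar, white labels on two sides. Body 56 x 56 mm, 70 mm high, then a white round neck 48 mm across up to 80 mm. About 0.7 kg, full of screws. Origin at the centre of its underside, z up. The cap's hinge is on its +x side; the +y and -y sides (56 mm apart, flat from 0 to 70 mm height) are clear to grip while the cap hangs open.
- jar_lid (a joint): swing of the captive cap, rad: 0 = flat on the mouth; grows as it swings up and out over the jar's +x side, at most 2.5. Light friction holds it at any angle; 0.5 to 1 N moves it (a hard push would tip the jar). The swinging part is a steel ring 58 mm across, 4 mm thick, centre 31 mm from the hinge (shut, its underside is at the hinge's height), with the black cap on it.
- jar_hinge (a point): middle of the swinging cap's hinge, on the jar at x = 31 mm, y = 0, z = 80 mm of the jar's frame; axes as the jar's. The hinge line is the y axis.
- jar_cap (a joint): turn of the black cap in its ring, rad: 0 = unscrewed, grows clockwise seen from above the shut cap, 2.2 = hard stop, tight. Stiff (0.1 N m), stays where left. The grip bar lies at (2.2 - this value) rad from the jar's +x, counterclockwise from above, when shut; when tight the white mark on one end of the bar points to the hinge.
- cap_grip (a point): point on the cap's axis, 10 mm below the top of its grip bar. z = cap axis, outwards; x = along the bar to the white mark. The cap is a disc 50 mm across, 8 mm thick, on the ring; the bar on it is 46 mm long, 14 mm wide, 24 mm high. Shut, it is on the jar's axis: disc face 92 mm, this point 106 mm, bar top 116 mm above the jar's underside.
- nest_blue: blue-walled square nest on a dark steel plate 90 x 90 x 6 mm, screwed to the bench. Blue walls 8 mm thick rise to 26 mm above the bench round an opening 62 x 62 mm. Origin at the centre of its underside on the bench; sides along its x and y. It keeps the square jar, set in either way round by quarter turns, from turning (about 0.1 rad of play).
- nest_blue_floor (a point): centre of the blue nest's floor, 6 mm above the bench; axes of the nest. The jar's origin comes here.
- nest_orange: the same nest with orange walls, for another jar: leave empty.
- tape_measure: bystander, leave it: black and yellow tape measure, 70 x 36 x 62 mm, standing on edge. Origin at the centre of its underside.
- caliper: bystander, leave it: steel caliper with black display, 190 mm long, 10 mm high, flat on the bench. Origin at the centre of its underside.
- marker: bystander, leave it: red marker pen with white cap, 120 x 13 x 13 mm, lying flat. Origin at the centre of its underside.
- mouse: bystander, leave it: white computer mouse, 105 x 58 x 26 mm. Origin at the centre of its underside.
- mug: bystander, leave it: white travel mug with black top, 80 mm across, 112 mm high. Origin at the centre of its underside.
- card_box: bystander, leave it: white card box, 70 x 95 x 65 mm high. Origin at the centre of its underside.
- screwdriver: bystander, leave it: screwdriver lying flat, handle up to 30 mm high. Origin at the centre of its underside.
Mind the look-alikes: they are no part of the job. Of the things like the jar, leave any that is pink; of the rest the smaller one is meant.

How it is judged (in metres and radians):
On the way, in this order (a step that is already met when the one before it is completed fails the run):
1. the jar stands fully down in the blue nest, released, its cap still open (x of jar in the frame of nest_blue_floor between -0.007 and 0.007 m and y of jar in the frame of nest_blue_floor between -0.007 and 0.007 m and z of jar in the frame of nest_blue_floor between -0.004 and 0.004 m and angle between jar's own z axis and vertical below 0.06 rad and contact force between the fingers and jar below 0.1 N and value of joint jar_lid above 1 rad), for 0.2 s.
2. with the jar in the nest, the cap is swung flat on to the mouth, not yet screwed tight (x of jar in the frame of nest_blue_floor between -0.007 and 0.007 m and y of jar in the frame of nest_blue_floor between -0.007 and 0.007 m and z of jar in the frame of nest_blue_floor between -0.004 and 0.004 m and angle between jar's own z axis and vertical below 0.06 rad and value of joint jar_lid below 0.1 rad and value of joint jar_cap below 1.7 rad), for 0.2 s.
3. the shut cap is screwed clockwise to its stop (x of jar in the frame of nest_blue_floor between -0.007 and 0.007 m and y of jar in the frame of nest_blue_floor between -0.007 and 0.007 m and z of jar in the frame of nest_blue_floor between -0.004 and 0.004 m and angle between jar's own z axis and vertical below 0.06 rad and value of joint jar_lid below 0.1 rad and value of joint jar_cap above 2 rad), for 0.2 s.
At the end, for the whole second after the job is handed in: The jar stands at rest and upright (within 0.06 rad) in the blue nest, its underside within 4 mm of the nest's floor and its centre within 7 mm of the nest's; the cap is shut (swing under 0.10 rad) and screwed to within 0.2 rad of its stop (turn above 2.0 rad) (all of step 3 and linear speed of jar below 0.02 m/s and angular speed of jar below 0.1 rad/s); the robot touches nothing.
It fails at once if the jar is tipped by more than 0.5 rad (angle between jar's own z axis and vertical above 0.5 rad).
It fails at once if a bystander is moved by more than 30 mm (distance of any of tape_measure, caliper, marker, mouse, mug, card_box, screwdriver from where it was at the start of the episode above 0.03 m).
It also fails if it takes over 72 s, if anything falls off the work surface, if the arm or the gripper's body presses on something with over 40 N, if the wrist force passes 120 N, or if a joint passes its speed limit or range.

## Working session

There is one attempt and no reset: what is moved stays moved. The work goes in short steps, Python scripts to look and compute and a tool call to move; the robot and the scene stay as the last step left them, time stands still between calls to the robot, and variables do not carry over. Pictures are saved under pics/ and viewed, at most 14 in all, crops included, and the job is handed in when it is done.

Besides the shell and the picture viewer there is one more tool, called after "Emit:" as name(argument=value, ...) on one line, values as JSON. play_rows: Moves the arm, as the interface text tells. Its arguments: {"type":"object","properties":{"moves":{"type":"array","items":{"type":"array","items":{"type":"array","items":{"type":"number"}}}},"grip":{"type":"number"},"newtons":{"type":"number"}},"required":["moves"]}

```bash
ls; mkdir -p pics
cat > h.py <<'E'
import numpy as np,cv2
from rig import robot,vision,order
def cam(n):
    p=vision.camera_params(n); im,d=vision.camera(n); return p,im,d
def pts(p,d):
    K=np.array(p["intrinsics"]);k1=p["k1"]
    v,u=np.mgrid[0:d.shape[0],0:d.shape[1]]
    x=(u-K[0,2])/K[0,0];y=(v-K[1,2])/K[1,1]
    rx,ry=x.copy(),y.copy()
    for _ in range(8):
        s=1+k1*(rx**2+ry**2); rx=x/s;ry=y/s
    c=np.stack([rx*d,ry*d,d],-1)
    w=c@np.array(p["orientation"]).T+np.array(p["origin"])
    w[d<=0]=np.nan
    return w
def save(n,im): cv2.imwrite("pics/"+n,cv2.cvtColor(im,cv2.COLOR_RGB2BGR))
E
python3 - <<'E'
from h import *
s=robot.sense();print(s)
for n in("scene","side"):
    p,im,d=cam(n);save(n+"0.png",im);np.savez(n+"0.npz",im=im,w=pts(p,d));print(n,p)
E
```

```text
pics
{'clock': 0.0, 'q': array([-7.72346292e+01,  1.83511200e+01,  8.97065983e+01, -1.16655502e-03,
        7.20435926e+01, -1.14607009e+00]), 'qvel': array([ 0.02221231, -0.04207587,  0.04609275, -0.01208153,  0.04825669,
       -0.09418644]), 'joint_efforts': array([-3.54222087e-03, -4.12455511e+01, -2.31973618e+01,  7.22528505e-02,
        4.58552234e-02, -1.57769723e-04]), 'tool_pos': array([ 0.13810793, -0.55757634,  0.17542426]), 'eef_rot': array([[ 9.70666983e-01,  2.40427619e-01, -4.09591303e-04],
       [ 2.40427968e-01, -9.70665459e-01,  1.72022328e-03],
       [ 1.60130582e-05, -1.76824115e-03, -9.99998437e-01]]), 'wrist_force': array([-0.26295603, -0.05147295, -0.74403091]), 'torque': array([0.0061502 , 0.0310899 , 0.01666858]), 'gripper_force': 0.0, 'finger_gap': 1.0000835457174013}
scene {'intrinsics': array([[478.32745987,   0.        , 313.89339966],
       [  0.        , 478.32745987, 235.59784186],
       [  0.        ,   0.        ,   1.        ]]), 'k1': -0.004494443393917867, 'origin': array([1.40787271, 0.49192301, 0.84032488]), 'orientation': array([[-0.44555791,  0.55336841, -0.70374822],
       [ 0.89503135,  0.25784131, -0.36391859],
       [-0.01992569, -0.79202352, -0.61016531]])}
side {'intrinsics': array([[580.91094319,   0.        , 330.43038034],
       [  0.        , 580.91094319, 238.33772107],
       [  0.        ,   0.        ,   1.        ]]), 'k1': -0.1606355503180502, 'origin': array([0.24720523, 1.240467  , 0.98855105]), 'orientation': array([[-0.97471198, -0.12444071,  0.18560999],
       [-0.22323934,  0.57954926, -0.78376454],
       [-0.01003791, -0.80538014, -0.59267366]])}
```

View pics/scene0.png

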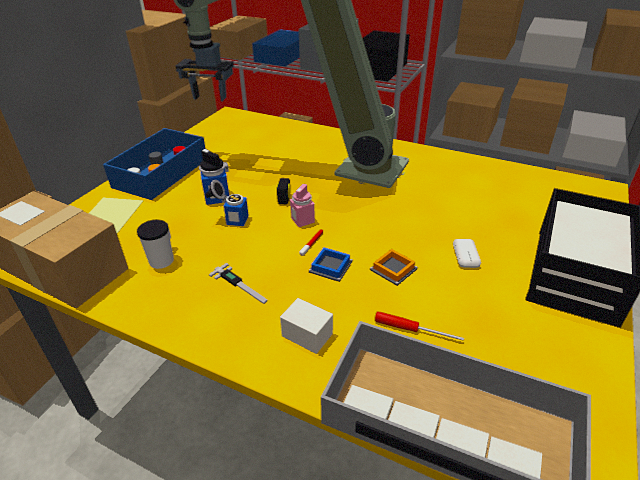

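View pics/side0.png

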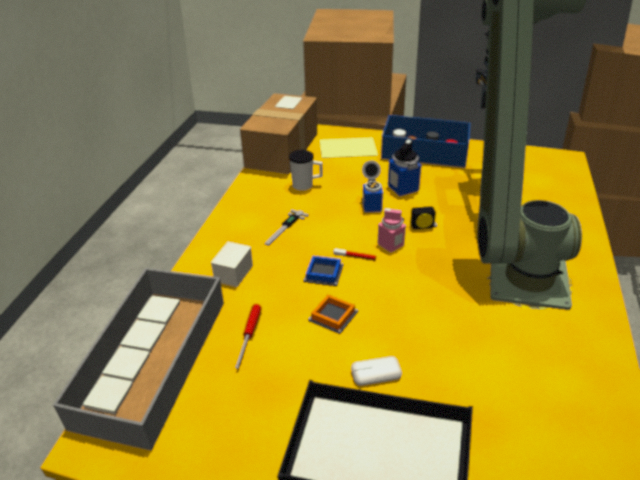

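The small blue jar is at scene (235,210) and side (372,195), with its open cap disc at scene (220,188) and side (372,168). The bigger blue jar stands behind it. The blue nest is at scene (330,262). Next I'll measure them.

```bash
cat >> h.py <<'E'
def hsv(im): return cv2.cvtColor(im,cv2.COLOR_RGB2HSV).astype(int)
def blue(im):
    h=hsv(im); return (h[...,0]>100)&(h[...,0]<130)&(h[...,1]>150)&(h[...,2]>40)
def rect(xy):
    return cv2.minAreaRect(xy.astype(np.float32)*1000)
E
python3 - <<'E'
from h import *
for n in("scene","side"):
    z=np.load(n+"0.npz");im,w=z["im"],z["w"]
    m=blue(im)
    k,l,st,c=cv2.connectedComponentsWithStats(m.astype(np.uint8))
    for i in range(1,k):
        if st[i,4]<40: continue
        q=w[(l==i)]; q=q[np.isfinite(q[:,0])]
        print(n,st[i],np.percentile(q,[2,50,98],axis=0).round(3).tolist(),end=' ')
        print(rect(q[:,:2]))
    # image crops
x=cv2.resize(np.load("scene0.npz")["im"][140:240,180:330],None,fx=4,fy=4)
y=cv2.resize(np.load("side0.npz")["im"][130:260,340:440],None,fx=4,fy=4)
save("c0.png",np.hstack([x[:400,:380],y[:400]]))
E
```

```text
scene [ 253   30   46   36 1257] [[-1.053, -0.983, 0.015], [-0.821, -0.87, 0.09], [-0.785, -0.791, 0.114]] ((-931.6333618164062, -852.923828125), (273.713134765625, 317.6288146972656), 88.69552612304688)
scene [ 103  128  102   72 3882] [[0.193, -0.749, 0.003], [0.366, -0.653, 0.052], [0.493, -0.567, 0.091]] ((133.6556396484375, -936.3751220703125), (1182.661376953125, 344.50396728515625), 53.08258819580078)
scene [201 169  28  36 354] [[0.384, -0.394, 0.006], [0.421, -0.365, 0.077], [0.496, -0.324, 0.1]] ((440.0899963378906, -341.58270263671875), (148.32765197753906, 73.13616943359375), 39.96623229980469)
scene [224 197  24  29 353] [[0.442, -0.269, 0.004], [0.489, -0.232, 0.046], [0.502, -0.219, 0.072]] ((472.4084777832031, -249.65359497070312), (58.073883056640625, 54.337406158447266), 16.355857849121094)
scene [312 248  38  30 531] [[0.504, 0.055, 0.007], [0.55, 0.093, 0.021], [0.582, 0.129, 0.029]] ((542.9625244140625, 90.89360809326172), (84.1714096069336, 78.10615539550781), 0.14491409063339233)
side [ 383  116   87   78 3182] [[0.201, -0.754, 0.011], [0.345, -0.573, 0.057], [0.484, -0.334, 0.092]] ((337.70318603515625, -543.344970703125), (295.3857727050781, 441.0181579589844), 1.0292682647705078)
side [364 189  17  22 293] [[0.441, -0.236, 0.01], [0.463, -0.225, 0.044], [0.485, -0.215, 0.073]] ((465.8086853027344, -230.6330108642578), (50.860008239746094, 32.95454025268555), 5.083963394165039)
side [307 257  33  25 408] [[0.501, 0.056, 0.008], [0.536, 0.113, 0.022], [0.574, 0.133, 0.03]] ((538.3191528320312, 92.79459381103516), (76.02567291259766, 83.80748748779297), 1.0623159408569336)
```

View pics/c0.png

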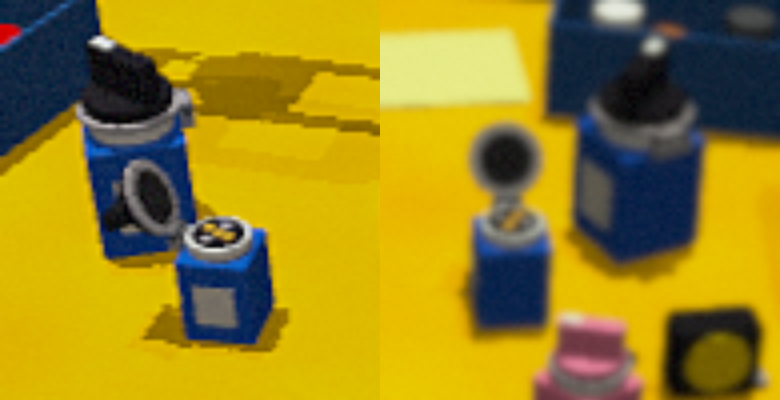

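The crop shows the jar's cap open about 110°. It hangs towards world -y, and the label faces +x, which is a grip side. I'll move above the jar for a near look.

Emit:
play_rows(moves=[[[1, -0.8, -1, -1], [1, -0.8, -1, -1], [1, -0.8, -1, -1], [1, -0.8, -1, -1]]])

```text
clock: 0.5
tool_pos: [0.2183, -0.455, 0.2799]
eef_rot: [[0.732, 0.681, 0.003], [0.681, -0.732, -0.004], [-0.0, 0.005, -1.0]]
wrist_force: [0.3, -0.5, 0.5]
finger_gap: 1.001
gripper_force: 0.0
```

```bash
cat > go.py <<'E'
import sys
from h import *
# go.py x y z yaw_tool_y(deg): shift/turn units still to go
x,y,z,yw=map(float,sys.argv[1:5]); s=robot.sense();R=s["eef_rot"];d=np.array([x,y,z])-s["tool_pos"]
yaw=np.degrees(np.arctan2(R[1,1],R[0,1]));t=-(yw-yaw+180)%360; t=(yw-yaw+180)%360-180
print("t",s["clock"],"pos",s["tool_pos"].round(4),"yaw",yaw.round(2),"q",s["q"].round(0),"F",s["wrist_force"].round(1))
print("units",(R.T@d/0.1).round(3),"turn",round(-np.radians(t)/0.5,3))
E
python3 go.py 0.44 -0.2 0.3 12
```

```text
t 0.5 pos [ 0.2183 -0.455   0.2799] yaw -47.07 q [-66.   9.  88.   0.  83. -19.] F [ 0.3 -0.5  0.5]
units [ 3.359 -0.356 -0.205] turn -2.062
```

Emit:
play_rows(moves=[[[1, -0.1, -0.2, -1], [1, -0.1, -0.2, -1], [1, -0.1, -0.2, -1], [1, -0.1, -0.2, -1]]])

```text
clock: 0.9
tool_pos: [0.284, -0.3801, 0.2965]
eef_rot: [[0.316, 0.949, 0.0], [0.949, -0.316, -0.0], [-0.0, 0.0, -1.0]]
wrist_force: [-1.3, -0.5, 0.1]
finger_gap: 0.999
gripper_force: 0.0
```

Emit:
play_rows(moves=[[[1, 0.9, 0, -1], [1, 0.9, 0, -1], [1, 0.9, 0, -1], [1, 0.9, 0, -1]]])

```text
clock: 1.3
tool_pos: [0.4034, -0.3135, 0.2953]
eef_rot: [[-0.179, 0.984, 0.0], [0.984, 0.179, 0.002], [0.002, 0.001, -1.0]]
wrist_force: [-0.5, -0.5, 0.6]
finger_gap: 1.005
gripper_force: 0.0
```

```bash
python3 go.py 0.46 -0.2 0.3 12;python3 - <<'E'
from h import *
p,im,d=cam("wrist");save("w1.png",im);print(p["origin"],p["orientation"])
E
```

```text
t 1.3 pos [ 0.4034 -0.3135  0.2953] yaw 10.34 q [-39.   9.  85.   0.  86. -50.] F [-0.5 -0.5  0.6]
units [ 1.015  0.76  -0.045] turn -0.058
[ 0.38934182 -0.23154562  0.50472721] [[ 9.83803205e-01  1.71352122e-01  5.26279734e-02]
 [ 1.79251248e-01 -9.41250827e-01 -2.86209488e-01]
 [ 4.93520321e-04  2.91007442e-01 -9.56720662e-01]]
```

View pics/w1.png

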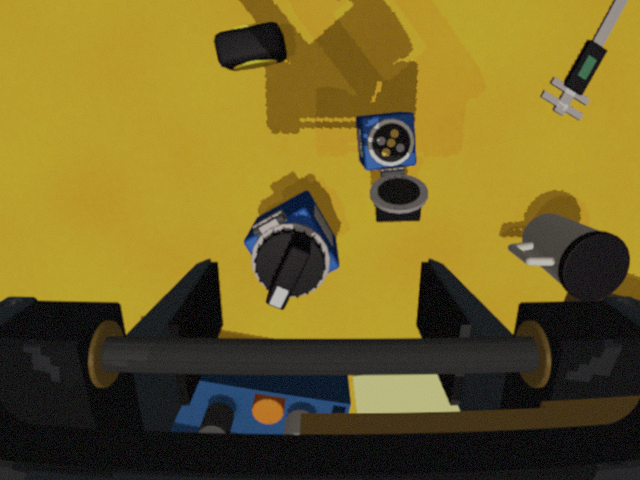

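The wrist view shows the small jar's top at (388,140) and its open cap ring at (399,190), with the big jar clear at (295,245). I'll measure the pose next.

Run:
```python
from h import *
p,im,d=cam("wrist");w=pts(p,d);v,u=np.mgrid[0:480,0:640]
win=(u>345)&(u<430)&(v>100)&(v<228)
m=blue(im)&win&(w[...,2]>.064)&(w[...,2]<.076)
q=w[m];print(m.sum(),q.mean(0).round(4));r=rect(q[:,:2]);print("top",r,cv2.boxPoints(r).round(0).tolist())
h=hsv(im)
nk=win&(v<170)&(w[...,2]>.076)&(h[...,1]<60)&(h[...,2]>80)
q=w[nk];print("neck",q.mean(0).round(4),cv2.minEnclosingCircle((q[:,:2]*1000).astype(np.float32)))
ld=win&(w[...,2]>.085);q=w[ld];print("lid",ld.sum(),q.min(0).round(4),q.max(0).round(4))
g=win&(w[...,2]>.085)&(h[...,1]<70)&(h[...,2]>90);q=w[g];c=q.mean(0);U,S,V=np.linalg.svd(q-c,full_matrices=False)
print("ring",g.sum(),c.round(4),V[2].round(3),(S/np.sqrt(len(q))).round(4))
print(rect(q[:,:2]))
z=[np.nanpercentile(w[ld&(w[...,1]<-.3)],[2,98],axis=0)];print(z)
# bench check
print("bench",np.nanmedian(w[90:100,500:520,2]))
```

```text
792 [ 0.4597 -0.2496  0.0704]
top ((466.4003601074219, -252.58139038085938), (54.39213562011719, 55.001495361328125), 16.734073638916016) [[432.0, -234.0], [448.0, -287.0], [500.0, -271.0], [485.0, -218.0]]
neck [ 0.4668 -0.255   0.0808] ((468.7624816894531, -255.77029418945312), 27.073471069335938)
lid 2285 [ 0.4538 -0.334   0.085 ] [ 0.511  -0.2796  0.1349]
ring 568 [ 0.4812 -0.302   0.1183] [-0.259  0.841  0.475] [0.0174 0.0162 0.0009]
((481.320068359375, -298.23797607421875), (55.03070831298828, 28.957944869995117), 11.666181564331055)
[array([[ 0.45587464, -0.33130721,  0.09780623],
       [ 0.50788519, -0.300323  ,  0.1332447 ]])]
bench 0.0006286197240177316
```

```bash
python3 go.py 0.467 -0.2535 0.16 16.7
```

```text
t 1.4 pos [ 0.4009 -0.315   0.2956] yaw 9.96 q [-39.   9.  85.  -0.  86. -49.] F [ 0.4 -0.  -0.4]
units [0.49  0.759 1.356] turn -0.235
```

Emit:
play_rows(moves=[[[0.49, 0.76, 0.4, -0.235], [0.49, 0.76, 0.4, -0.235], [0.49, 0.76, 1, -0.235], [0.49, 0.76, 1, -0.235], [0.49, 0.76, 1, -0.235]]])

```text
clock: 1.9
tool_pos: [0.4652, -0.2545, 0.1949]
eef_rot: [[-0.284, 0.959, -0.004], [0.959, 0.284, 0.002], [0.003, -0.003, -1.0]]
wrist_force: [-0.0, -0.1, 0.4]
finger_gap: 0.999
gripper_force: 0.0
```

```bash
python3 go.py 0.467 -0.2535 0.031 16.7
```

```text
t 1.9 pos [ 0.4652 -0.2545  0.1949] yaw 16.49 q [-30.  14.  93.  -0.  73. -46.] F [-0.  -0.1  0.4]
units [-0.     0.025  1.639] turn -0.007
```

Emit:
play_rows(moves=[[[0, 0.02, 0.25, 0], [0, 0.02, 0.5, 0], [0, 0.02, 0.75, 0], [0, 0.02, 1, 0]]])

```text
clock: 2.3
tool_pos: [0.4701, -0.2563, 0.0984]
eef_rot: [[-0.283, 0.959, 0.005], [0.959, 0.283, -0.003], [-0.004, 0.004, -1.0]]
wrist_force: [1.0, 0.3, -0.2]
finger_gap: 1.0
gripper_force: 0.0
```

Emit:
play_rows(moves=[[[0, 0, 0.2, 0], [0, 0, 0.4, 0], [0, 0, 0.63, 0], [0, 0, 0.63, 0]]])

```text
clock: 2.7
tool_pos: [0.4681, -0.255, 0.0332]
eef_rot: [[-0.283, 0.959, -0.001], [0.959, 0.283, 0.001], [0.001, -0.001, -1.0]]
wrist_force: [0.4, 0.3, 0.7]
finger_gap: 0.998
gripper_force: 0.0
```

```bash
python3 go.py 0.467 -0.2535 0.031 16.7
python3 - <<'E'
from h import *
p,im,d=cam("wrist");save("w2.png",im)
E
```

```text
t 2.7 pos [ 0.4681 -0.255   0.0332] yaw 16.44 q [-30.  22. 107.  -0.  51. -46.] F [0.4 0.3 0.7]
units [ 0.018 -0.006  0.022] turn -0.009
```

View pics/w2.png

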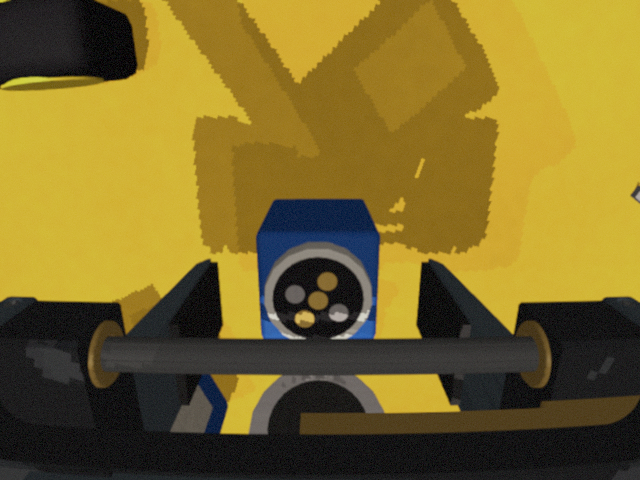

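The jar is centred at (318,290) between the fingers at x≈215 and 425. I'll close and lift.

Emit:
play_rows(moves=[[[0, 0, 0.02, 0], [0, 0, 0.02, 0], [0, 0, 0.02, 0], [0, 0, 0.02, 0], [0, 0, 0.02, 0], [0, 0, 0.02, 0], [0, 0, 0.02, 0], [0, 0, 0.02, 0]]], grip=1, newtons=40)

```text
clock: 3.55
tool_pos: [0.4687, -0.2543, 0.0323]
eef_rot: [[-0.286, 0.958, 0.0], [0.958, 0.286, -0.001], [-0.001, -0.0, -1.0]]
wrist_force: [-4.4, 0.1, 6.9]
finger_gap: 0.559
gripper_force: 50.6
```

Emit:
play_rows(moves=[[[0, 0, -0.15, 0], [0, 0, -0.4, 0], [0, 0, -0.7, 0], [0, 0, -1, 0], [0, 0, -1, 0]]])

```text
clock: 4.05
tool_pos: [0.4712, -0.255, 0.1341]
eef_rot: [[-0.285, 0.958, 0.007], [0.958, 0.286, -0.004], [-0.005, 0.005, -1.0]]
wrist_force: [1.5, -0.5, -5.7]
finger_gap: 0.561
gripper_force: 47.3
```

```bash
python3 go.py 0.543 0.091 0.19 0
python3 - <<'E'
from h import *
# nest from first views: rim points (z near 26mm)
for n in("scene","side"):
    z=np.load(n+"0.npz");im,w=z["im"],z["w"]
    m=blue(im)&(w[...,2]>.021)&(w[...,2]<.033)&(abs(w[...,0]-.543)<.08)&(abs(w[...,1]-.091)<.08)
    q=w[m];print(n,m.sum(),rect(q[:,:2]))
E
```

```text
t 4.05 pos [ 0.4712 -0.255   0.1341] yaw 16.59 q [-30.  16.  99.   0.  64. -46.] F [ 1.5 -0.5 -5.7]
units [ 3.108  1.679 -0.566] turn 0.579
scene 278 ((543.1170654296875, 90.42486572265625), (83.79973602294922, 77.81474304199219), 1.9819844961166382)
side 215 ((537.6061401367188, 94.56831359863281), (74.48381805419922, 79.92919921875), 1.308663010597229)
```

Lifted. Now I'll carry it to above the nest.

Emit:
play_rows(moves=[[[0.1, 0.1, -0.3, 0.1], [0.4, 0.22, -0.6, 0.2], [0.7, 0.4, -0.6, 0.3], [1, 0.6, -0.6, 0.3], [1, 0.6, -0.6, 0.3]]])

```text
clock: 4.55
tool_pos: [0.4973, -0.1364, 0.1886]
eef_rot: [[-0.143, 0.99, -0.003], [0.99, 0.143, 0.004], [0.005, -0.003, -1.0]]
wrist_force: [-0.1, -0.3, -6.3]
finger_gap: 0.562
gripper_force: 44.6
```

Emit:
play_rows(moves=[[[0.35, 0.2, 0, 0.1], [0.7, 0.4, 0, 0.28], [1, 0.5, 0, 0.28], [1, 0.5, 0, 0.28]]])

```text
clock: 4.95
tool_pos: [0.5327, -0.0313, 0.1883]
eef_rot: [[-0.003, 1.0, -0.004], [1.0, 0.003, 0.003], [0.003, -0.004, -1.0]]
wrist_force: [0.1, -0.3, -5.8]
finger_gap: 0.559
gripper_force: 41.5
```

```bash
python3 go.py 0.541 0.06 0.19 1.5
```

```text
t 4.95 pos [ 0.5327 -0.0313  0.1883] yaw 0.2 q [-5. 14. 94.  0. 72. -5.] F [ 0.1 -0.3 -5.8]
units [ 0.913  0.086 -0.015] turn -0.045
```

Run:
```python
from h import *
p,im,d=cam("wrist");w=pts(p,d);save("w3.png",im)
m=blue(im)&(w[...,2]>.021)&(w[...,2]<.031)&(abs(w[...,0]-.543)<.08)&(abs(w[...,1]-.091)<.08)
v,u=np.nonzero(m);q=w[m];print(m.sum(),rect(q[:,:2]),np.median(q[:,2]),[u.min(),u.max(),v.min(),v.max()])
m=blue(im)&(w[...,2]>.055)&(w[...,2]<.25);q=w[m];v,u=np.nonzero(m)
if len(q):print("jar blue",m.sum(),q.mean(0),rect(q[:,:2]),[u.min(),u.max(),v.min(),v.max()])
h=hsv(im);o=(h[...,0]>5)&(h[...,0]<18)&(h[...,1]>180)&(w[...,2]>.02)&(w[...,2]<.032);q=w[o];print("orange",rect(q[:,:2]))
```

```text
3013 ((540.0364990234375, 90.22972106933594), (77.52254486083984, 77.62110900878906), 0.9888184666633606) 0.026702382496370247 [np.int64(282), np.int64(373), np.int64(13), np.int64(108)]
jar blue 6622 [ 0.53240261 -0.00854405  0.21415307] ((534.1858520507812, -27.43702507019043), (53.47718048095703, 56.36780548095703), 88.98931121826172) [np.int64(262), np.int64(383), np.int64(201), np.int64(338)]
orange ((0.0, 0.0), (0.0, 0.0), 0.0)
```

View pics/w3.png

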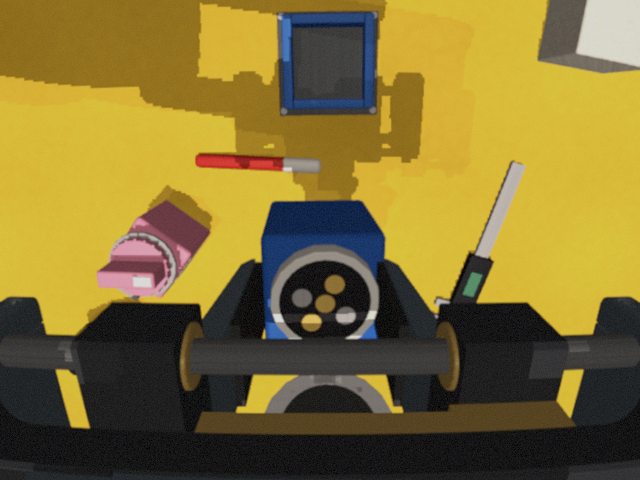

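The blue nest is at (328,63), the held jar at (323,270), and the pink look-alike is clear. I'll move above the nest and refine the jar's offset in the grip.

Emit:
play_rows(moves=[[[0.3, 0.02, 0, -0.05], [0.6, 0.05, 0, -0.05], [0.8, 0.06, 0, -0.05], [0.8, 0.06, 0, -0.05], [0.8, 0.06, 0, -0.05]]])

```text
clock: 5.5
tool_pos: [0.5386, 0.0439, 0.1898]
eef_rot: [[-0.025, 1.0, -0.003], [1.0, 0.025, -0.002], [-0.002, -0.003, -1.0]]
wrist_force: [-0.1, -0.4, -5.6]
finger_gap: 0.564
gripper_force: 41.5
```

```bash
cat > jm.py <<'E'
from h import *
s=robot.sense();p,im,d=cam("wrist");w=pts(p,d);h=hsv(im);v,u=np.mgrid[0:480,0:640]
z0=s["tool_pos"][2]-.031
m=blue(im)&(abs(w[...,2]-z0-.07)<.005)&(v>190);q=w[m];print("top",rect(q[:,:2]),"z",np.median(q[:,2])-z0)
print("x edges",np.percentile(q[:,0],[1,99]),"y max",np.percentile(q[:,1],99))
n=(abs(w[...,2]-z0-.08)<.004)&(v>190)&(v<340)&(u>255)&(u<395)&(h[...,1]<60)
q=w[n];print("neck",n.sum(),cv2.minEnclosingCircle((q[:,:2]*1000).astype(np.float32)),rect(q[:,:2]))
m=blue(im)&(w[...,2]>.021)&(w[...,2]<.031)&(abs(w[...,0]-.543)<.08)&(abs(w[...,1]-.091)<.08)
q=w[m]
if len(q):print("nest",m.sum(),rect(q[:,:2]),"ymax",np.percentile(q[:,1],99.5),"x",np.percentile(q[:,0],[.5,99.5]))
E
python3 jm.py; python3 go.py 0.540 0.0865 0.19 1
```

```text
top ((540.6481323242188, 47.8978271484375), (53.55131530761719, 54.587703704833984), 89.63404846191406) z 0.07030513377738098
x edges [0.51392281 0.56696954] y max 0.07416386274234343
neck 5858 ((542.552978515625, 47.07265853881836), 32.9442138671875) ((541.67529296875, 48.693504333496094), (42.548152923583984, 59.027400970458984), 89.38278198242188)
nest 2473 ((539.8392333984375, 89.96332550048828), (77.592529296875, 77.32560729980469), 0.7041025757789612) ymax 0.12870287222075397 x [0.50156121 0.57810157]
t 5.55 pos [0.5387 0.0436 0.1901] yaw 1.37 q [ 3. 15. 93. -0. 73.  2.] F [ 0.3 -0.5 -6.4]
units [0.429 0.023 0.   ] turn 0.013
```

Emit:
play_rows(moves=[[[0.2, 0, 0, -0.02], [0.43, 0.01, 0.3, -0.02], [0.43, 0.01, 0.6, -0.02], [0.43, 0.01, 0.97, -0.02], [0.43, 0.01, 0.97, -0.02], [0.43, 0.01, 0.97, -0.02]]])

```text
clock: 6.15
tool_pos: [0.5394, 0.087, 0.0943]
eef_rot: [[-0.033, 0.999, -0.001], [0.999, 0.033, -0.001], [-0.0, -0.001, -1.0]]
wrist_force: [0.6, -0.1, -5.8]
finger_gap: 0.561
gripper_force: 41.5
```

```bash
python3 jm.py; python3 go.py 0.539 0.0867 0.039 1.8
```

```text
top ((541.5681762695312, 90.67985534667969), (54.6030158996582, 53.177757263183594), 1.2664730548858643) z 0.07033604508054188
x edges [0.51448351 0.56762624] y max 0.11736027987572174
neck 5960 ((543.0570068359375, 89.86217498779297), 33.264434814453125) ((541.9744262695312, 91.68578338623047), (42.56399917602539, 59.33662796020508), 89.38431549072266)
nest 2013 ((539.6126098632812, 109.89944458007812), (77.44239807128906, 39.09228515625), 1.4525599479675293) ymax 0.1295086408178919 x [0.50119748 0.57785825]
t 6.2 pos [0.5408 0.0873 0.0956] yaw 1.91 q [  8.  19. 100.  -0.  60.   6.] F [ 0.5 -0.1 -5.9]
units [-0.006 -0.02   0.566] turn 0.004
```

Emit:
play_rows(moves=[[[0, -0.02, 0, 0], [0, -0.02, 0.15, 0], [0, -0.02, 0.25, 0], [0, -0.02, 0.35, 0], [0, -0.02, 0.42, 0], [0, -0.02, 0.47, 0], [0, -0.02, 0.51, 0], [0, -0.02, 0.54, 0], [0, -0.02, 0.54, 0]]])

```text
clock: 7.1
tool_pos: [0.5378, 0.088, 0.04]
eef_rot: [[-0.034, 0.999, 0.001], [0.999, 0.034, 0.0], [0.0, 0.001, -1.0]]
wrist_force: [1.4, 0.2, -7.3]
finger_gap: 0.557
gripper_force: 41.6
```

```bash
python3 jm.py; python3 go.py 0.539 0.0867 0.038 1.8
```

```text
top ((539.2885131835938, 91.97720336914062), (57.6039924621582, 53.536983489990234), 0.822718620300293) z 0.07025835976239425
x edges [0.5125391  0.56672667] y max 0.11844068291888352
neck 6223 ((541.3373413085938, 91.08086395263672), 33.192325592041016) ((540.4548950195312, 92.95393371582031), (42.495330810546875, 59.43307113647461), 89.92361450195312)
nest 3592 ((539.7158813476562, 106.65204620361328), (77.68040466308594, 45.769775390625), 1.3614541292190552) ymax 0.12956544823385677 x [0.50103989 0.57802871]
t 7.15 pos [0.5378 0.088  0.0402] yaw 1.97 q [  8.  23. 105.  -0.  53.   6.] F [ 1.7 -0.4 -7.1]
units [-0.014  0.012  0.022] turn 0.006
```

Emit:
play_rows(moves=[[[0, 0, 0.01, 0], [0, 0, 0.02, 0], [0, 0, 0.02, 0]]])

```text
clock: 7.45
tool_pos: [0.5378, 0.0881, 0.0385]
eef_rot: [[-0.034, 0.999, 0.001], [0.999, 0.034, 0.0], [0.0, 0.001, -1.0]]
wrist_force: [1.2, 0.9, -6.2]
finger_gap: 0.558
gripper_force: 41.9
```

Emit:
play_rows(moves=[[[0, 0, 0.01, 0], [0, 0, 0.02, 0], [0, 0, 0.02, 0]]])

```text
clock: 7.75
tool_pos: [0.5379, 0.0881, 0.0384]
eef_rot: [[-0.035, 0.999, 0.002], [0.999, 0.035, 0.0], [0.0, 0.002, -1.0]]
wrist_force: [-2.5, -0.1, 8.9]
finger_gap: 0.562
gripper_force: 44.6
```

Contact with the nest floor. Releasing.

Emit:
play_rows(moves=[[[0, 0, 0, 0], [0, 0, 0, 0], [0, 0, 0, 0], [0, 0, 0, 0], [0, 0, 0, 0], [0, 0, 0, 0], [0, 0, 0, 0]]], grip=0)

```text
clock: 8.45
tool_pos: [0.5373, 0.0879, 0.0359]
eef_rot: [[-0.035, 0.999, -0.0], [0.999, 0.035, -0.0], [-0.0, -0.0, -1.0]]
wrist_force: [-0.2, -0.4, -0.4]
finger_gap: 0.997
gripper_force: 0.0
```

```bash
sed -i 's/^z0=.*/import sys\nz0=float(sys.argv[1]) if len(sys.argv)>1 else s["tool_pos"][2]-.031/' jm.py; python3 jm.py 0.006; python3 go.py 0.539 0.0867 0.038 1.8
```

```text
top ((537.716796875, 91.7962875366211), (56.50736618041992, 51.85837936401367), 0.854759693145752) z 0.07046474328510567
x edges [0.51003887 0.56513146] y max 0.11755838184274806
neck 5594 ((537.541259765625, 90.04830169677734), 24.051467895507812) ((537.3873901367188, 93.02177429199219), (47.13525390625, 40.81656265258789), 2.7655396461486816)
nest 4234 ((539.7926635742188, 90.66918182373047), (77.46174621582031, 77.35472106933594), 0.8521764278411865) ymax 0.12956427713306806 x [0.50117429 0.57845628]
t 8.5 pos [0.5373 0.0879 0.036 ] yaw 1.98 q [  8.  23. 105.  -0.  52.   6.] F [-0.2 -0.4  0.3]
units [-0.012  0.017 -0.02 ] turn 0.006
```

The jar sits in the nest at (0.538, 0.090), top at 0.0765, released. Now I'll go up and behind the cap.

Emit:
play_rows(moves=[[[0, 0, -0.3, 0], [0, 0, -0.65, 0], [0, 0, -1, 0], [0, 0, -1, 0]]])

```text
clock: 8.9
tool_pos: [0.5409, 0.0885, 0.1411]
eef_rot: [[-0.034, 0.999, 0.01], [0.999, 0.034, 0.001], [0.001, 0.01, -1.0]]
wrist_force: [1.0, 0.0, 0.9]
finger_gap: 0.999
gripper_force: 0.0
```

Emit:
play_rows(moves=[[[0, 0, -0.4, 0], [-0.4, 0, -0.45, 0], [-0.8, 0, -0.45, 0], [-1, 0.01, -0.45, 0], [-1, 0.01, -0.45, 0]]], grip=1, newtons=20)

```text
clock: 9.4
tool_pos: [0.5415, -0.0142, 0.1803]
eef_rot: [[-0.031, 1.0, -0.001], [1.0, 0.031, -0.001], [-0.001, -0.001, -1.0]]
wrist_force: [-0.2, 0.4, -0.3]
finger_gap: 0.596
gripper_force: 0.0
```

```bash
python3 go.py 0.538 -0.035 0.118 1.0
cat > ov.py <<'E'
from h import *
import sys
for c in("scene","side"):
    p,im,d=cam(c);w=pts(p,d)
    m=(abs(w[...,0]-.538)<.034)&(w[...,1]>-.02)&(w[...,1]<.125)&(w[...,2]>.083)&(w[...,2]<.16)
    v,u=np.nonzero(m);q=w[m];h=hsv(im)[m];g=(h[:,1]<70)&(h[:,2]>80);k=h[:,2]<60
    print(c,len(q),[u.min(),u.max(),v.min(),v.max()]);
    for n,s in(("grey",g),("black",k)):
        if s.sum()>5: print(n,s.sum(),q[s].mean(0).round(4),np.percentile(q[s],[3,97],axis=0).round(3).tolist())
    if len(sys.argv)>1:
        save(sys.argv[1]+c+".png",cv2.resize(im[max(0,v.mean().astype(int)-60):v.mean().astype(int)+60,max(0,u.mean().astype(int)-60):u.mean().astype(int)+60],None,fx=4,fy=4))
E
python3 ov.py
```

```text
t 9.4 pos [ 0.5415 -0.0142  0.1803] yaw 1.79 q [-3. 15. 94. -0. 71. -4.] F [-0.2  0.4 -0.3]
units [-0.207 -0.04   0.623] turn 0.028
scene 550 [np.int64(298), np.int64(339), np.int64(217), np.int64(247)]
grey 203 [0.5445 0.0602 0.102 ] [[0.516, 0.025, 0.084], [0.566, 0.109, 0.133]]
black 241 [0.5425 0.05   0.1041] [[0.52, 0.017, 0.085], [0.564, 0.103, 0.126]]
side 578 [np.int64(315), np.int64(338), np.int64(218), np.int64(255)]
grey 150 [0.5351 0.0702 0.0979] [[0.514, 0.028, 0.084], [0.561, 0.115, 0.132]]
black 205 [0.5383 0.0479 0.1097] [[0.521, 0.032, 0.086], [0.555, 0.097, 0.127]]
```

Emit:
play_rows(moves=[[[-0.21, -0.04, 0, 0], [-0.21, -0.04, 0, 0], [-0.21, -0.04, 0.3, 0], [-0.21, -0.04, 0.6, 0], [-0.21, -0.04, 0.62, 0], [-0.21, -0.04, 0.62, 0]]])

```text
clock: 10.1
tool_pos: [0.5384, -0.0319, 0.119]
eef_rot: [[-0.036, 0.999, -0.001], [0.999, 0.036, 0.0], [0.001, -0.001, -1.0]]
wrist_force: [0.5, 0.7, -0.1]
finger_gap: 0.008
gripper_force: 0.0
```

Emit:
play_rows(moves=[[[0.06, 0, 0, 0], [0.12, 0, 0, 0], [0.18, 0, 0, 0], [0.24, 0, 0, 0], [0.3, 0, 0, 0], [0.35, 0, 0, 0], [0.4, 0, 0, 0], [0.45, 0, 0, 0], [0.5, 0, 0, 0], [0.5, 0, 0, 0]]])

```text
clock: 11.1
tool_pos: [0.5368, 0.0175, 0.1192]
eef_rot: [[-0.035, 0.999, -0.0], [0.999, 0.035, 0.0], [0.0, -0.0, -1.0]]
wrist_force: [0.6, 0.2, -0.4]
finger_gap: 0.004
gripper_force: 0.0
```

```bash
python3 go.py 0.538 0.03 0.118 1.0;python3 ov.py a; python3 -c "
import cv2,numpy as np
cv2.imwrite('pics/ab.png',np.hstack([cv2.resize(cv2.imread('pics/a%s.png'%c),(400,400)) for c in('scene','side')]))"
```

```text
t 11.1 pos [0.5368 0.0175 0.1192] yaw 2.01 q [  1.  17. 100.   0.  63.  -1.] F [ 0.6  0.2 -0.4]
units [0.125 0.017 0.012] turn 0.035
scene 559 [np.int64(298), np.int64(339), np.int64(211), np.int64(247)]
grey 204 [0.5447 0.0608 0.1021] [[0.516, 0.026, 0.084], [0.566, 0.111, 0.134]]
black 250 [0.5427 0.0499 0.1047] [[0.52, 0.016, 0.085], [0.564, 0.103, 0.126]]
side 582 [np.int64(315), np.int64(338), np.int64(212), np.int64(255)]
grey 141 [0.5349 0.0688 0.0993] [[0.514, 0.029, 0.084], [0.561, 0.115, 0.132]]
black 209 [0.5387 0.0493 0.1085] [[0.522, 0.031, 0.086], [0.555, 0.1, 0.126]]
```

View pics/ab.png

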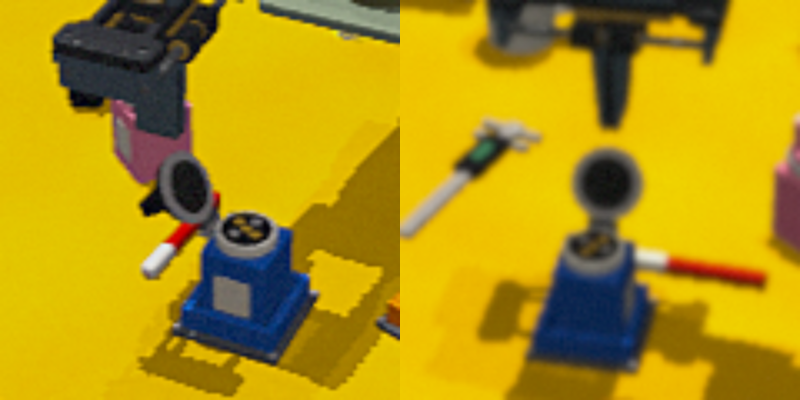

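The fingertip, at about (170,135) on the left, is just behind the cap's upper edge at (180,150) and not yet touching. The jar sits square in the nest. I'll keep pushing.

Emit:
play_rows(moves=[[[0.05, 0, 0, 0], [0.1, 0, 0, 0], [0.15, 0, 0, 0], [0.2, 0, 0, 0], [0.25, 0, 0, 0], [0.3, 0, 0, 0], [0.3, 0, 0, 0]]])

```text
clock: 11.9
tool_pos: [0.5357, 0.0476, 0.1192]
eef_rot: [[-0.035, 0.999, 0.0], [0.999, 0.035, 0.0], [0.0, 0.0, -1.0]]
wrist_force: [0.8, 0.5, -0.2]
finger_gap: 0.007
gripper_force: 0.0
```

```bash
python3 ov.py
```

```text
scene 554 [np.int64(298), np.int64(339), np.int64(213), np.int64(247)]
grey 203 [0.5448 0.0577 0.1038] [[0.515, 0.025, 0.084], [0.565, 0.11, 0.134]]
black 242 [0.5425 0.052  0.1034] [[0.52, 0.017, 0.085], [0.564, 0.103, 0.125]]
side 567 [np.int64(315), np.int64(338), np.int64(218), np.int64(256)]
grey 159 [0.5352 0.0633 0.1036] [[0.514, 0.027, 0.084], [0.561, 0.114, 0.131]]
black 199 [0.5384 0.0504 0.108 ] [[0.522, 0.031, 0.085], [0.555, 0.102, 0.126]]
```

```bash
python3 go.py 0.538 0.03 0.118 1.0;python3 ov.py b >/dev/null; python3 -c "
import cv2,numpy as np
cv2.imwrite('pics/bb.png',np.hstack([cv2.resize(cv2.imread('pics/b%s.png'%c),(400,400)) for c in('scene','side')]))"
```

```text
t 12.0 pos [0.5357 0.047  0.1192] yaw 2.0 q [  4.  17. 100.  -0.  63.   2.] F [ 0.6 -0.  -0.8]
units [-0.171  0.017  0.012] turn 0.035
```

View pics/bb.png

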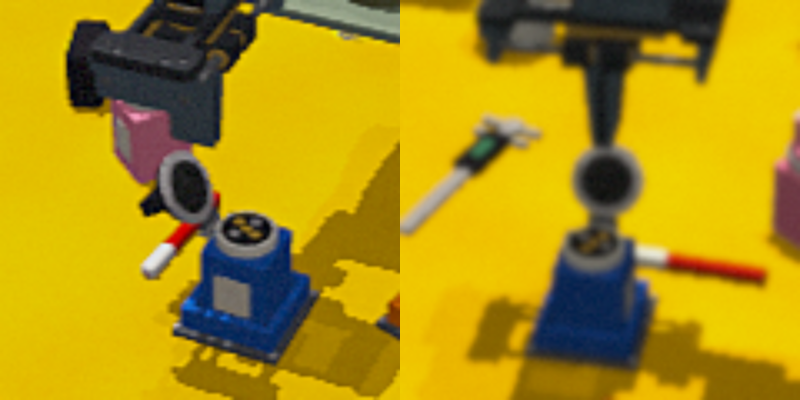

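The fingertip now shows above the cap's top, higher than I assumed. I'll measure the finger end from depth.

Run:
```python
from h import *
s=robot.sense()["tool_pos"];print(s)
for c in("scene","side"):
    p,im,d=cam(c);w=pts(p,d)
    m=(abs(w[...,0]-.538)<.06)&(w[...,1]>-.05)&(w[...,1]<.125)&(w[...,2]>.1)&(w[...,2]<.24)
    q=w[m]
    for a in np.arange(.1,.24,.01):
        r=q[(q[:,2]>=a)&(q[:,2]<a+.01)]
        if len(r)>2: print(c,a.round(2),len(r),"x",np.percentile(r[:,0],[5,95]).round(3),"y",np.percentile(r[:,1],[5,95]).round(3))
    R=np.array(p["orientation"]);t=R.T@(s-p["origin"]);K=p["intrinsics"];print("tcp px",K[0,0]*t[0]/t[2]+K[0,2],K[1,1]*t[1]/t[2]+K[1,2])
```

```text
[0.53576358 0.04676621 0.11922538]
scene 0.1 104 x [0.517 0.565] y [0.012 0.049]
scene 0.11 72 x [0.515 0.567] y [0.03  0.042]
scene 0.12 74 x [0.518 0.562] y [0.02  0.036]
scene 0.13 27 x [0.527 0.554] y [0.023 0.03 ]
scene 0.15 11 x [0.532 0.545] y [0.036 0.064]
scene 0.16 42 x [0.532 0.549] y [0.032 0.063]
scene 0.17 48 x [0.533 0.551] y [0.033 0.064]
scene 0.18 39 x [0.532 0.551] y [0.034 0.064]
scene 0.19 25 x [0.526 0.55 ] y [0.056 0.064]
scene 0.2 29 x [0.528 0.551] y [0.056 0.065]
scene 0.21 18 x [0.528 0.551] y [0.061 0.065]
scene 0.22 5 x [0.544 0.551] y [0.063 0.065]
tcp px 315.66951334021064 225.26998180391192
side 0.1 96 x [0.514 0.564] y [0.038 0.053]
side 0.11 93 x [0.513 0.561] y [0.033 0.046]
side 0.12 86 x [0.514 0.56 ] y [0.027 0.04 ]
side 0.13 18 x [0.524 0.553] y [0.024 0.037]
side 0.15 9 x [0.53  0.541] y [0.058 0.065]
side 0.16 25 x [0.526 0.544] y [0.054 0.067]
side 0.17 30 x [0.526 0.544] y [0.041 0.069]
side 0.18 38 x [0.525 0.546] y [0.044 0.069]
side 0.19 35 x [0.524 0.546] y [0.034 0.067]
side 0.2 48 x [0.523 0.548] y [0.042 0.069]
side 0.21 39 x [0.523 0.548] y [0.049 0.069]
side 0.22 26 x [0.522 0.547] y [0.057 0.069]
side 0.23 14 x [0.511 0.555] y [0.032 0.084]
tcp px 328.09259266411306 227.68801998531396
```

The closed finger ends measure z≈0.153 against a TCP of 0.119. I'll back off and check whether the tips' height changes with the opening.

Emit:
play_rows(moves=[[[-0.4, 0, 0, 0], [-0.8, 0, 0, 0], [-0.8, 0, 0, 0], [-0.8, 0, 0, 0], [-0.8, 0, 0, 0]]], grip=0)

```text
clock: 12.7
tool_pos: [0.5384, -0.0325, 0.1192]
eef_rot: [[-0.035, 0.999, -0.0], [0.999, 0.035, 0.0], [0.0, -0.0, -1.0]]
wrist_force: [0.7, 0.0, 0.3]
finger_gap: 0.413
gripper_force: 0.0
```

```bash
cat > tip.py <<'E'
from h import *
s=robot.sense();t=s["tool_pos"];print(t.round(4),s["finger_gap"],"t",s["clock"])
for c in("scene","side"):
    p,im,d=cam(c);w=pts(p,d);h=hsv(im)
    m=(abs(w[...,0]-t[0])<.1)&(abs(w[...,1]-t[1])<.022)&(w[...,2]>t[2]-.03)&(w[...,2]<.3)&(h[...,2]<130)&((h[...,0]<0)|(h[...,0]>40)|(h[...,1]<80))
    q=w[m]
    for a in np.arange(t[2]-.03,t[2]+.1,.01):
        r=q[(q[:,2]>=a)&(q[:,2]<a+.01)]
        if len(r)>2: print(c,(a-t[2]).round(3),len(r),"x",np.percentile(r[:,0]-t[0],[5,95]).round(3),"y",np.percentile(r[:,1]-t[1],[5,95]).round(3))
E
python3 tip.py
```

```text
[ 0.5384 -0.0325  0.1192] 0.41261807746765833 t 12.7
scene 0.03 4 x [-0.02   0.026] y [0.003 0.015]
scene 0.04 60 x [-0.024  0.031] y [-0.009  0.017]
scene 0.05 66 x [-0.023  0.032] y [-0.01   0.017]
scene 0.06 71 x [-0.024  0.033] y [-0.01   0.017]
scene 0.07 67 x [-0.023  0.034] y [-0.009  0.018]
scene 0.08 29 x [-0.028  0.033] y [0.011 0.018]
scene 0.09 21 x [-0.028  0.034] y [0.014 0.019]
side 0.05 11 x [-0.028  0.025] y [0.014 0.021]
side 0.06 15 x [-0.029  0.028] y [0.014 0.02 ]
side 0.07 19 x [-0.031  0.027] y [0.013 0.022]
side 0.08 15 x [-0.031  0.028] y [0.015 0.022]
side 0.09 26 x [-0.031  0.029] y [0.002 0.022]
```

The finger ends are about 35 mm above the reported TCP at any opening, so I'll use tip = TCP + 0.035. Lowering, closing and pushing again.

Emit:
play_rows(moves=[[[0, 0, 0.1, 0], [0, 0, 0.2, 0], [0, 0, 0.3, 0], [0, 0, 0.35, 0], [0, 0, 0.35, 0], [0, 0, 0.35, 0], [0, 0, 0.35, 0]]], grip=1)

```text
clock: 13.5
tool_pos: [0.5389, -0.0331, 0.0846]
eef_rot: [[-0.034, 0.999, 0.001], [0.999, 0.034, -0.0], [-0.0, 0.001, -1.0]]
wrist_force: [-0.6, -0.9, -0.1]
finger_gap: 0.005
gripper_force: 0.0
```

Emit:
play_rows(moves=[[[0.06, 0, 0, 0], [0.12, 0, 0, 0], [0.17, 0, 0, 0], [0.22, 0, 0, 0], [0.27, 0, 0, 0], [0.32, 0, 0, 0], [0.37, 0, 0, 0], [0.42, 0, 0, 0], [0.47, 0, 0, 0], [0.5, 0, 0, 0], [0.5, 0, 0, 0]]])

```text
clock: 14.6
tool_pos: [0.5367, 0.0175, 0.0841]
eef_rot: [[-0.035, 0.999, -0.0], [0.999, 0.035, 0.0], [0.0, -0.0, -1.0]]
wrist_force: [0.0, 0.6, 0.2]
finger_gap: 0.001
gripper_force: 0.0
```

```bash
cat > lid.py <<'E'
from h import *
s=robot.sense();t=s["tool_pos"];print(t.round(4),s["wrist_force"].round(1),"t",s["clock"])
p,im,d=cam("side");w=pts(p,d)
m=(abs(w[...,0]-.538)<.034)&(w[...,1]>-.02)&(w[...,1]<.14)&(w[...,2]>.088)&(w[...,2]<.155)
h=hsv(im);g=m&(h[...,1]<70)&(h[...,2]>75)
k,l,st,c=cv2.connectedComponentsWithStats(g.astype(np.uint8));q=w[g]
print(g.sum(),q.mean(0).round(4),np.percentile(q,[2,98],axis=0).round(3).tolist())
cc=q.mean(0);U,S,V=np.linalg.svd(q-cc,full_matrices=False);n=V[2];print("n",n.round(3),"rms",(S/np.sqrt(len(q))).round(4))
E
python3 lid.py
```

```text
[0.5367 0.0175 0.0841] [0.  0.6 0.2] t 14.6
74 [0.5352 0.0599 0.1173] [[0.513, 0.044, 0.088], [0.561, 0.108, 0.145]]
n [ 0.015 -0.734 -0.679] rms [0.0252 0.0166 0.0094]
```

The cap is now near vertical (ring top at 0.145). Continuing.

Emit:
play_rows(moves=[[[0.05, 0, 0, 0], [0.1, 0, 0, 0], [0.15, 0, 0, 0], [0.19, 0, 0, 0], [0.22, 0, 0, 0], [0.25, 0, 0, 0], [0.25, 0, 0, 0]]])

```text
clock: 15.35
tool_pos: [0.5391, 0.0362, 0.0889]
eef_rot: [[-0.038, 0.999, 0.008], [0.999, 0.038, -0.011], [-0.011, 0.008, -1.0]]
wrist_force: [-2.7, -17.9, 22.5]
finger_gap: 0.007
gripper_force: 13.7
```

```bash
python3 ov.py c; python3 -c "
import cv2,numpy as np
cv2.imwrite('pics/cb.png',np.hstack([cv2.resize(cv2.imread('pics/c%s.png'%c),(400,400)) for c in('scene','side')]))"
```

```text
scene 577 [np.int64(303), np.int64(340), np.int64(212), np.int64(247)]
grey 117 [0.5489 0.084  0.1024] [[0.521, 0.064, 0.083], [0.568, 0.116, 0.145]]
black 330 [0.5474 0.0593 0.1216] [[0.524, 0.027, 0.085], [0.564, 0.105, 0.155]]
side 611 [np.int64(314), np.int64(336), np.int64(212), np.int64(255)]
grey 61 [0.5336 0.1036 0.0884] [[0.515, 0.068, 0.083], [0.556, 0.118, 0.129]]
black 254 [0.5378 0.0668 0.1204] [[0.52, 0.049, 0.086], [0.555, 0.102, 0.156]]
```

View pics/cb.png

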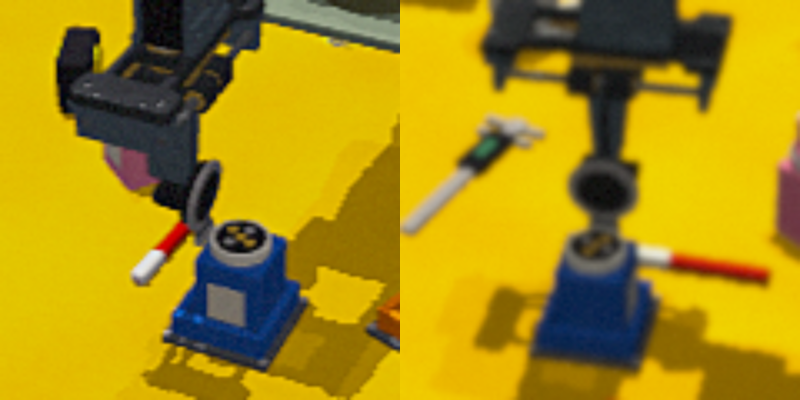

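The fingertip at (190,200) caught the top of the grip bar, with 18–22 N. The cap is at about 85°. I'll back off, go lower so the front face takes the bar, then push while rising with it.

Emit:
play_rows(moves=[[[-0.2, 0, -0.05, 0], [-0.42, 0, -0.05, 0], [-0.42, 0, 0, 0], [-0.42, 0, 0.15, 0], [-0.42, 0, 0.25, 0], [-0.42, 0, 0.25, 0]]])

```text
clock: 16.05
tool_pos: [0.5358, 0.0006, 0.0574]
eef_rot: [[-0.035, 0.999, -0.004], [0.999, 0.035, 0.0], [0.001, -0.004, -1.0]]
wrist_force: [0.5, -0.2, -0.1]
finger_gap: 0.004
gripper_force: 0.0
```

```bash
python3 lid.py;python3 - <<'E'
from h import *
p,im,d=cam("scene");w=pts(p,d);h=hsv(im)
m=(abs(w[...,0]-.538)<.034)&(w[...,1]>.018)&(w[...,1]<.14)&(w[...,2]>.09)&(w[...,2]<.16)
for a in np.arange(.09,.16,.01):
    r=w[m&(w[...,2]>=a)&(w[...,2]<a+.01)]
    if len(r)>2: print(a.round(2),len(r),"x",np.percentile(r[:,0],[3,97]).round(3),"y",np.percentile(r[:,1],[3,50,97]).round(3))
E
```

```text
[0.5358 0.0006 0.0574] [ 0.5 -0.2 -0.1] t 16.05
39 [0.536  0.074  0.1222] [[0.516, 0.059, 0.088], [0.561, 0.118, 0.147]]
n [-0.236  0.847  0.477] rms [0.0277 0.013  0.0093]
0.09 18 x [0.518 0.558] y [0.057 0.062 0.092]
0.1 27 x [0.517 0.565] y [0.045 0.063 0.064]
0.11 50 x [0.516 0.568] y [0.031 0.062 0.064]
0.12 130 x [0.519 0.566] y [0.027 0.042 0.065]
0.13 49 x [0.521 0.564] y [0.024 0.064 0.066]
0.14 41 x [0.53  0.555] y [0.018 0.06  0.066]
0.15 7 x [0.543 0.552] y [0.018 0.018 0.02 ]
```

Emit:
play_rows(moves=[[[0.06, 0, 0, 0], [0.1, 0, -0.03, 0], [0.14, 0, -0.07, 0], [0.18, 0, -0.1, 0], [0.22, 0, -0.13, 0], [0.25, 0, -0.15, 0], [0.25, 0, -0.15, 0]]])

```text
clock: 16.85
tool_pos: [0.5368, 0.0254, 0.0747]
eef_rot: [[-0.035, 0.999, 0.001], [0.999, 0.035, 0.0], [0.0, 0.001, -1.0]]
wrist_force: [0.2, -0.2, -0.3]
finger_gap: 0.004
gripper_force: 0.0
```

```bash
cat > prof.py <<'E'
from h import *
s=robot.sense();print(s["tool_pos"].round(4),s["wrist_force"].round(1),"t",s["clock"])
for c in("scene","side"):
    p,im,d=cam(c);w=pts(p,d);h=hsv(im)
    m=(abs(w[...,0]-.538)<.034)&(w[...,1]>.018)&(w[...,1]<.14)&(w[...,2]>.08)&(w[...,2]<.16)
    for a in np.arange(.08,.16,.01):
        r=w[m&(w[...,2]>=a)&(w[...,2]<a+.01)]
        if len(r)>2: print(c,a.round(2),len(r),"x",np.percentile(r[:,0],[3,97]).round(3),"y",np.percentile(r[:,1],[3,50,97]).round(3))
E
python3 prof.py
```

```text
[0.5368 0.0254 0.0747] [ 0.2 -0.2 -0.3] t 16.85
scene 0.08 214 x [0.52  0.561] y [0.063 0.092 0.115]
scene 0.09 6 x [0.533 0.563] y [0.065 0.089 0.109]
scene 0.1 6 x [0.56  0.567] y [0.063 0.068 0.071]
scene 0.11 31 x [0.545 0.569] y [0.021 0.068 0.079]
scene 0.12 126 x [0.519 0.565] y [0.021 0.064 0.084]
scene 0.13 159 x [0.522 0.562] y [0.029 0.057 0.09 ]
scene 0.14 29 x [0.529 0.55 ] y [0.033 0.041 0.085]
scene 0.15 26 x [0.529 0.552] y [0.033 0.041 0.043]
side 0.08 206 x [0.517 0.557] y [0.065 0.097 0.119]
side 0.09 36 x [0.518 0.558] y [0.064 0.07  0.105]
side 0.1 30 x [0.511 0.563] y [0.071 0.074 0.078]
side 0.11 43 x [0.513 0.564] y [0.07  0.08  0.085]
side 0.12 95 x [0.513 0.56 ] y [0.034 0.077 0.09 ]
side 0.13 170 x [0.517 0.558] y [0.039 0.061 0.092]
side 0.14 39 x [0.525 0.547] y [0.031 0.042 0.088]
side 0.15 29 x [0.524 0.547] y [0.023 0.042 0.047]
```

The push works and the cap is at about 60°. Continuing.

Emit:
play_rows(moves=[[[0.05, 0, -0.02, 0], [0.1, 0, -0.03, 0], [0.15, 0, -0.04, 0], [0.2, 0, -0.05, 0], [0.24, 0, -0.06, 0], [0.24, 0, -0.06, 0]]])

```text
clock: 17.55
tool_pos: [0.5357, 0.0495, 0.0804]
eef_rot: [[-0.035, 0.999, 0.0], [0.999, 0.035, 0.0], [0.0, 0.0, -1.0]]
wrist_force: [0.2, -0.2, -0.2]
finger_gap: 0.002
gripper_force: 0.0
```

```bash
python3 prof.py
```

```text
[0.5357 0.0495 0.0804] [ 0.2 -0.2 -0.2] t 17.55
scene 0.08 135 x [0.522 0.562] y [0.059 0.101 0.115]
scene 0.09 16 x [0.541 0.566] y [0.066 0.074 0.097]
scene 0.1 46 x [0.548 0.568] y [0.066 0.087 0.104]
scene 0.11 136 x [0.519 0.563] y [0.08  0.097 0.113]
scene 0.12 109 x [0.519 0.564] y [0.037 0.081 0.106]
scene 0.13 100 x [0.522 0.562] y [0.035 0.072 0.083]
scene 0.14 29 x [0.526 0.55 ] y [0.043 0.064 0.068]
scene 0.15 22 x [0.527 0.55 ] y [0.06  0.065 0.067]
side 0.08 169 x [0.516 0.558] y [0.082 0.102 0.12 ]
side 0.09 7 x [0.513 0.555] y [0.089 0.105 0.118]
side 0.1 24 x [0.511 0.563] y [0.08  0.096 0.111]
side 0.11 150 x [0.515 0.559] y [0.082 0.099 0.116]
side 0.12 99 x [0.516 0.559] y [0.061 0.086 0.109]
side 0.13 77 x [0.519 0.557] y [0.061 0.079 0.088]
side 0.14 35 x [0.525 0.546] y [0.046 0.066 0.071]
side 0.15 35 x [0.524 0.546] y [0.036 0.068 0.073]
```

Emit:
play_rows(moves=[[[-0.1, 0, 0, 0], [-0.1, 0, -0.4, 0], [-0.1, 0, -0.7, 0], [0.2, 0, -0.7, 0], [0.48, 0.02, -0.7, 0], [0.48, 0.02, -0.6, 0], [0.48, 0.02, -0.5, 0], [0.48, 0.02, -0.4, 0], [0.48, 0.02, -0.3, 0], [0.48, 0.02, -0.2, 0], [0.48, 0.02, -0.15, 0], [0.48, 0.02, -0.15, 0]]])

```text
clock: 18.85
tool_pos: [0.5357, 0.0967, 0.0945]
eef_rot: [[-0.034, 0.999, -0.001], [0.999, 0.034, -0.0], [-0.0, -0.001, -1.0]]
wrist_force: [-0.2, -0.5, 0.2]
finger_gap: 0.006
gripper_force: 0.0
```

```bash
python3 prof.py
```

```text
[0.5357 0.0967 0.0945] [-0.2 -0.5  0.2] t 18.85
scene 0.08 82 x [0.531 0.563] y [0.06  0.102 0.115]
scene 0.09 41 x [0.542 0.568] y [0.064 0.085 0.112]
scene 0.1 143 x [0.521 0.565] y [0.072 0.103 0.119]
scene 0.11 56 x [0.525 0.564] y [0.087 0.096 0.115]
scene 0.12 47 x [0.538 0.564] y [0.081 0.09  0.095]
scene 0.13 34 x [0.533 0.558] y [0.08  0.093 0.114]
scene 0.14 51 x [0.53  0.549] y [0.082 0.101 0.114]
scene 0.15 46 x [0.527 0.551] y [0.083 0.108 0.114]
side 0.08 87 x [0.514 0.556] y [0.099 0.111 0.12 ]
side 0.09 27 x [0.51  0.563] y [0.081 0.107 0.117]
side 0.1 143 x [0.515 0.561] y [0.092 0.107 0.12 ]
side 0.11 69 x [0.517 0.558] y [0.089 0.096 0.115]
side 0.12 53 x [0.514 0.559] y [0.077 0.091 0.098]
side 0.13 21 x [0.522 0.557] y [0.086 0.112 0.117]
side 0.14 34 x [0.527 0.545] y [0.082 0.114 0.118]
side 0.15 34 x [0.526 0.544] y [0.1   0.114 0.119]
```

Closing nicely; pressing the last millimetres in short steps.

Emit:
play_rows(moves=[[[0, 0, 0.03, 0], [0, 0, 0.06, 0], [0, 0, 0.08, 0], [0, 0, 0.08, 0]]])

```text
clock: 19.35
tool_pos: [0.5359, 0.0968, 0.087]
eef_rot: [[-0.035, 0.999, -0.0], [0.999, 0.035, -0.001], [-0.001, -0.0, -1.0]]
wrist_force: [-0.1, -0.5, -0.2]
finger_gap: 0.004
gripper_force: 0.0
```

Emit:
play_rows(moves=[[[0, 0, 0.02, 0], [0, 0, 0.03, 0], [0, 0, 0.03, 0]]])

```text
clock: 19.65
tool_pos: [0.5359, 0.0967, 0.0845]
eef_rot: [[-0.035, 0.999, -0.0], [0.999, 0.035, -0.001], [-0.001, -0.0, -1.0]]
wrist_force: [-1.3, 0.2, 4.4]
finger_gap: 0.004
gripper_force: 1.7
```

Contact at 4.4 N, the expected shut height. I'll press a touch more, then lift, open and look for the bar's direction.

Emit:
play_rows(moves=[[[0, 0, 0.01, 0], [0, 0, 0.01, 0], [0, 0, 0.01, 0]]])

```text
clock: 19.95
tool_pos: [0.5361, 0.0967, 0.0843]
eef_rot: [[-0.035, 0.999, 0.001], [0.999, 0.035, -0.0], [-0.0, 0.001, -1.0]]
wrist_force: [-2.4, 0.4, 8.4]
finger_gap: 0.005
gripper_force: 4.2
```

Emit:
play_rows(moves=[[[0, 0, -0.3, 0], [0, 0, -0.6, 0], [-0.4, 0, -0.9, 0], [-0.7, 0, -0.9, 0], [-0.7, 0, -0.9, 0]]], grip=0)

```text
clock: 20.45
tool_pos: [0.5389, 0.0241, 0.1739]
eef_rot: [[-0.031, 1.0, 0.002], [1.0, 0.031, -0.002], [-0.002, 0.002, -1.0]]
wrist_force: [0.9, 0.0, -0.3]
finger_gap: 0.405
gripper_force: 0.0
```

```bash
cat > bar.py <<'E'
from h import *
s=robot.sense();print(s["tool_pos"].round(4),"gap",s["finger_gap"],"q6",s["q"][5].round(1),"t",s["clock"])
p,im,d=cam("wrist");w=pts(p,d);h=hsv(im);save("w5.png",im)
near=(np.hypot(w[...,0]-.538,w[...,1]-.090)<.04)
m=near&(w[...,2]>.114)&(w[...,2]<.132);v,u=np.nonzero(m);q=w[m]
print("bar",len(q),np.median(q[:,2]).round(4),rect(q[:,:2]),[u.min(),u.max(),v.min(),v.max()])
wh=m&(h[...,1]<70)&(h[...,2]>110)
if wh.sum(): print("mark",wh.sum(),w[wh].mean(0).round(4))
r=near&(w[...,2]>.084)&(w[...,2]<.096)&(h[...,1]<60)&(h[...,2]>90);q=w[r]
if len(q)>10:
    A=np.c_[q[:,:2],np.ones(len(q))];k=np.linalg.lstsq(A,q[:,2],rcond=None)[0];print("ring",len(q),np.median(q[:,2]),"slope",k[:2].round(3),cv2.minEnclosingCircle((q[:,:2]*1000).astype(np.float32)))
dk=near&(w[...,2]>.096)&(w[...,2]<.104);q=w[dk]
if len(q)>10:
    A=np.c_[q[:,:2],np.ones(len(q))];k=np.linalg.lstsq(A,q[:,2],rcond=None)[0];print("disc",len(q),np.median(q[:,2]),"slope",k[:2].round(3))
E
python3 bar.py
```

```text
[0.5389 0.0241 0.1739] gap 0.4051708362721422 q6 -0.4 t 20.45
bar 1676 0.1227 ((537.69921875, 92.72137451171875), (45.40451431274414, 14.361268997192383), 5.202517986297607) [np.int64(283), np.int64(355), np.int64(117), np.int64(143)]
mark 277 [0.5518 0.0939 0.1235]
ring 927 0.09074506225102402 slope [-0.001  0.005] ((538.0015258789062, 90.50704193115234), 30.90203094482422)
disc 2608 0.09875343722377944 slope [ 0.002 -0.002]
```

View pics/w5.png

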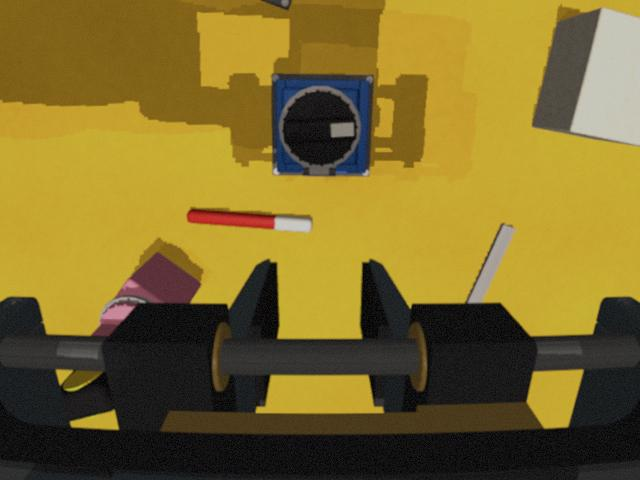

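The cap is shut flat (ring and disc slope below 0.005). The bar is at (318,130), its white mark at (343,130) pointing world +x, so about 95° are left to turn. I'll rotate the gripper across the bar and centre it.

Emit:
play_rows(moves=[[[0.2, 0, 0, -0.3], [0.45, 0, 0, -0.6], [0.65, 0, 0, -0.9], [0.65, 0, 0, -1], [0.65, 0, 0, -1]]])

```text
clock: 21.0
tool_pos: [0.5355, 0.0933, 0.1723]
eef_rot: [[-0.511, 0.86, -0.002], [0.86, 0.511, -0.0], [0.001, -0.002, -1.0]]
wrist_force: [-0.1, -0.8, -0.5]
finger_gap: 0.896
gripper_force: 0.0
```

Emit:
play_rows(moves=[[[0, 0, 0, -0.3], [0, 0, 0, -0.6], [0, 0, 0, -0.9], [0, 0, 0, -1], [0, 0, 0, -1]]])

```text
clock: 21.5
tool_pos: [0.5358, 0.092, 0.1726]
eef_rot: [[-0.859, 0.512, -0.001], [0.512, 0.859, -0.0], [0.001, -0.001, -1.0]]
wrist_force: [0.7, -0.4, 0.9]
finger_gap: 0.999
gripper_force: 0.0
```

Emit:
play_rows(moves=[[[0, 0, 0, -0.3], [0, 0, 0, -0.6], [0, 0, 0, -0.9], [0, 0, 0, -1], [0, 0, 0, -1]]])

```text
clock: 22.0
tool_pos: [0.536, 0.092, 0.1729]
eef_rot: [[-0.999, 0.038, -0.001], [0.038, 0.999, -0.0], [0.001, -0.0, -1.0]]
wrist_force: [0.3, 0.3, 0.3]
finger_gap: 1.002
gripper_force: 0.0
```

```bash
python3 go.py 0.538 0.0905 0.066 95; python3 tip.py
```

```text
t 22.0 pos [0.536  0.092  0.1729] yaw 87.8 q [  9.  16.  94.   0.  70. -79.] F [0.3 0.3 0.3]
units [-0.021 -0.014  1.069] turn -0.251
[0.536  0.092  0.1729] 1.0021153914230152 t 22.0
```

Emit:
play_rows(moves=[[[-0.02, -0.01, 0.2, -0.25], [-0.02, -0.01, 0.4, -0.25], [-0.02, -0.01, 0.6, -0.25], [-0.02, -0.01, 0.8, -0.25], [-0.02, -0.01, 0.9, -0.25], [-0.02, -0.01, 0.9, -0.25]]])

```text
clock: 22.7
tool_pos: [0.5371, 0.0907, 0.0819]
eef_rot: [[-0.996, -0.088, -0.003], [-0.088, 0.996, -0.001], [0.003, -0.0, -1.0]]
wrist_force: [0.1, 0.1, 0.1]
finger_gap: 0.996
gripper_force: 0.0
```

Emit:
play_rows(moves=[[[0, 0, 0.05, 0], [0, 0, 0.1, 0], [0, 0, 0.15, 0], [0, 0, 0.15, 0]]])

```text
clock: 23.1
tool_pos: [0.5378, 0.0908, 0.0678]
eef_rot: [[-0.996, -0.088, -0.001], [-0.088, 0.996, -0.0], [0.001, -0.0, -1.0]]
wrist_force: [-0.7, -0.3, 0.6]
finger_gap: 1.001
gripper_force: 0.0
```

```bash
python3 go.py 0.538 0.0905 0.066 95;python3 bar.py
```

```text
t 23.1 pos [0.5378 0.0908 0.0678] yaw 95.07 q [  8.  21. 103.  -0.  56. -87.] F [-0.7 -0.3  0.6]
units [-0.002 -0.003  0.018] turn 0.003
[0.5378 0.0908 0.0678] gap 1.001083037954648 q6 -86.7 t 23.1
bar 2851 0.1226 ((533.5772094726562, 92.54356384277344), (38.29145812988281, 14.010997772216797), 5.0479960441589355) [np.int64(307), np.int64(340), np.int64(252), np.int64(338)]
mark 234 [0.5479 0.0937 0.1234]
ring 1526 0.0906149195745592 slope [-0.017  0.011] ((537.7193603515625, 88.62757110595703), 32.362789154052734)
disc 5048 0.09869337037848311 slope [-0.003 -0.002]
```

View pics/w5.png

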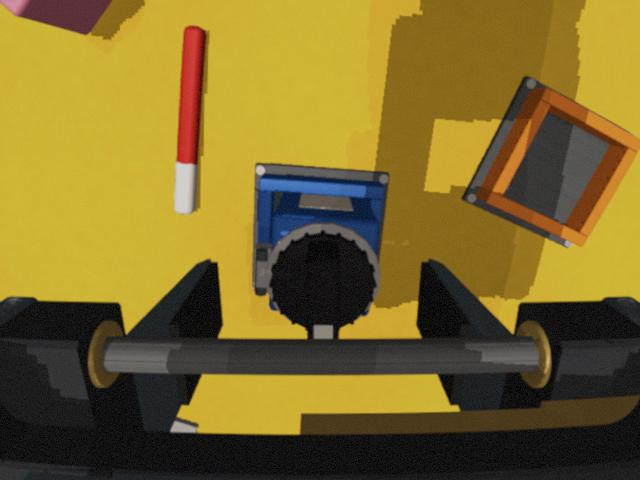

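The bar runs vertically in this view at (323,290), midway between the fingers. I'll close and screw clockwise.

Emit:
play_rows(moves=[[[0, 0, 0, 0], [0, 0, 0, 0], [0, 0, 0, 0], [0, 0, 0, 0], [0, 0, 0, 0], [0, 0, 0, 0], [0, 0, 0, 0], [0, 0, 0, 0], [0, 0, 0, 0], [0, 0, 0, 0], [0, 0, 0, 0]]], grip=1, newtons=30)

```text
clock: 24.25
tool_pos: [0.5381, 0.0914, 0.0682]
eef_rot: [[-0.996, -0.088, 0.0], [-0.088, 0.996, 0.001], [-0.0, 0.001, -1.0]]
wrist_force: [-0.3, 2.4, -1.1]
finger_gap: 0.149
gripper_force: 30.0
```

Emit:
play_rows(moves=[[[0, 0, 0, 0.15], [0, 0, 0, 0.35], [0, 0, 0, 0.55], [0, 0, 0, 0.75], [0, 0, 0, 0.9], [0, 0, 0, 1], [0, 0, 0, 1]]])

```text
clock: 24.95
tool_pos: [0.5384, 0.0905, 0.0682]
eef_rot: [[-0.917, 0.399, 0.0], [0.399, 0.917, -0.001], [-0.001, -0.001, -1.0]]
wrist_force: [1.2, -0.4, -1.0]
finger_gap: 0.149
gripper_force: 30.0
```

```bash
python3 go.py 0.538 0.0905 0.066 0; python3 -c "
from h import *
print(robot.sense()['torque'])"
```

```text
t 24.95 pos [0.5384 0.0905 0.0682] yaw 66.46 q [  8.  21. 103.  -0.  56. -58.] F [ 1.2 -0.4 -1. ]
units [ 0.003 -0.002  0.022] turn 2.32
[-0.09744845 -0.26288467 -0.05640758]
```

Gap 0.149 × 91 mm = 13.6 mm, so the bar is gripped. Continuing the turn.

Emit:
play_rows(moves=[[[0, 0, 0, 0.15], [0, 0, 0, 0.35], [0, 0, 0, 0.55], [0, 0, 0, 0.75], [0, 0, 0, 0.9], [0, 0, 0, 1], [0, 0, 0, 1]]])

```text
clock: 25.65
tool_pos: [0.538, 0.0903, 0.0682]
eef_rot: [[-0.614, 0.789, -0.0], [0.789, 0.614, -0.001], [-0.001, -0.001, -1.0]]
wrist_force: [0.9, -1.3, -0.5]
finger_gap: 0.15
gripper_force: 30.0
```

Emit:
play_rows(moves=[[[0, 0, 0, 0.15], [0, 0, 0, 0.35], [0, 0, 0, 0.55], [0, 0, 0, 0.75], [0, 0, 0, 0.9], [0, 0, 0, 1], [0, 0, 0, 1]]])

```text
clock: 26.35
tool_pos: [0.5376, 0.0903, 0.0681]
eef_rot: [[-0.161, 0.987, -0.001], [0.987, 0.161, -0.001], [-0.001, -0.001, -1.0]]
wrist_force: [-1.6, -2.3, 0.0]
finger_gap: 0.151
gripper_force: 30.0
```

Emit:
play_rows(moves=[[[0, 0, 0, 0.1], [0, 0, 0, 0.2], [0, 0, 0, 0.28], [0, 0, 0, 0.28]]])

```text
clock: 26.75
tool_pos: [0.5375, 0.0904, 0.0681]
eef_rot: [[-0.022, 1.0, -0.001], [1.0, 0.022, -0.001], [-0.001, -0.001, -1.0]]
wrist_force: [-1.4, -2.9, 0.3]
finger_gap: 0.151
gripper_force: 30.0
```

```bash
python3 go.py 0.538 0.0905 0.066 0; python3 -c "
from h import *
print(robot.sense()['torque'])"; python3 jm.py 0.006
```

```text
t 26.75 pos [0.5375 0.0904 0.0681] yaw 1.24 q [  8.  21. 103.  -0.  57.   7.] F [-1.4 -2.9  0.3]
units [0.001 0.005 0.021] turn 0.043
[-0.64118897  0.20807766  0.03845808]
top ((539.408203125, 110.3832015991211), (19.922527313232422, 56.211631774902344), 86.89029693603516) z 0.07030212781338774
x edges [0.51178538 0.56684673] y max 0.12048729648342076
neck 224 ((538.1236572265625, 93.03217315673828), 28.412498474121094) ((537.2489013671875, 102.19061279296875), (56.30042266845703, 36.81494903564453), 4.670845985412598)
nest 3069 ((539.7255859375, 91.25694274902344), (77.6986312866211, 76.128173828125), 0.6966046690940857) ymax 0.12953990730327877 x [0.50102341 0.57831614]
```

The jar has only taken up its play in the nest. A little more turn seats the cap on its stop, then I'll release and rise.

Emit:
play_rows(moves=[[[0, 0, 0, 0.06], [0, 0, 0, 0.12], [0, 0, 0, 0.12]]])

```text
clock: 27.1
tool_pos: [0.5375, 0.0905, 0.0681]
eef_rot: [[0.039, 0.999, -0.001], [0.999, -0.039, -0.001], [-0.001, -0.001, -1.0]]
wrist_force: [-1.2, -3.1, 1.9]
finger_gap: 0.148
gripper_force: 30.0
```

Emit:
play_rows(moves=[[[0, 0, 0, -0.02], [0, 0, 0, -0.02], [0, 0, 0, -0.02], [0, 0, 0, -0.02], [0, 0, 0, -0.02], [0, 0, 0, -0.02]]], grip=0)

```text
clock: 27.7
tool_pos: [0.5383, 0.0909, 0.0682]
eef_rot: [[0.03, 1.0, 0.0], [1.0, -0.03, 0.0], [0.0, 0.0, -1.0]]
wrist_force: [0.4, 0.5, 0.5]
finger_gap: 0.647
gripper_force: 0.0
```

Emit:
play_rows(moves=[[[0, 0, -0.2, 0], [0, 0, -0.6, 0], [0, 0, -1, 0], [-0.5, 0, -1, 0], [-0.6, 0, -1, 0], [-0.6, 0, -1, 0]]])

```text
clock: 28.3
tool_pos: [0.536, 0.0297, 0.1681]
eef_rot: [[0.033, 0.999, -0.0], [0.999, -0.033, 0.0], [0.0, -0.0, -1.0]]
wrist_force: [-0.6, -0.1, -0.3]
finger_gap: 1.003
gripper_force: 0.0
```

```bash
python3 bar.py; python3 jm.py 0.006
```

```text
[0.536  0.0297 0.1681] gap 1.0033160580913107 q6 3.8 t 28.3
bar 1674 0.1228 ((538.7927856445312, 91.17578887939453), (45.516746520996094, 13.629673957824707), 87.64639282226562) [np.int64(308), np.int64(330), np.int64(105), np.int64(179)]
mark 235 [0.5378 0.0779 0.1236]
ring 504 0.09075343220147727 slope [-0.001  0.008] ((538.8575439453125, 89.6344985961914), 30.49286460876465)
disc 2792 0.09876508353429675 slope [ 0.001 -0.005]
top ((0.0, 0.0), (0.0, 0.0), 0.0) z nan
  return _methods._mean(a, axis=axis, dtype=dtype,
  ret = ret.dtype.type(ret / rcount)
Traceback (most recent call last):
  File "jm.py", line 6, in <module>
    print("x edges",np.percentile(q[:,0],[1,99]),"y max",np.percentile(q[:,1],99))
                    ~~~~~~~~~~~~~^^^^^^^^^^^^^^^
IndexError: index -1 is out of bounds for axis 0 with size 0
```

View pics/w5.png

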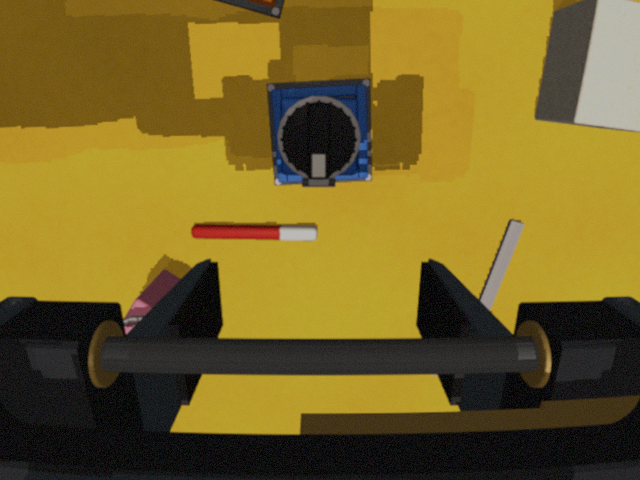

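The white mark at (319,165) points to the hinge at (318,182). The cap is flat, its bar top is at 0.123, and the jar is centred within 2 mm of the nest. Handing in.

```bash
python3 -c "
from rig import order
print(order.sign_off())"
```

```text
the job is handed in; nothing more can be done
None
```

I handed the job in at about 28 s: the jar stands in the blue nest with its cap shut flat and screwed to its stop (mark at the hinge), but the sign-off gave no verdict back.

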